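# Set the polarizer ring and start the scan

## Task

Push the red upright lever of the polarizer ring around its arc until the red pointer stands on the green mark of the white scale (not the orange one), and after that press the blue start button all the way down and let it come back up. Only push and press with the fingers: pick nothing up, never press the button while the pointer is off the green mark, and leave the vials, jar, beaker, bottle and spatula standing or lying where they are.

Things in the scene. Friction and masses are not known exactly. Their poses are not given: they have to be found in the camera images.
- polarizer (a joint): angle of the polarizer ring (rad), counter-clockwise positive seen from above; at 0 the lever points along the accessory's own -x side (about towards the robot). Stops at -2.3 and 2.3. It turns about a vertical axis, stays where it is left and needs about 1.5 N at the lever (no spring).
- ring_axis (a point): the ring's vertical axis at the top of the aluminium ring (ring 84 mm across, its top 72 mm above the table). This frame turns with the ring: its x axis points horizontally out along the lever and pointer, z up. The accessory is a fixed grey box 250 x 230 x 45 mm with a blue top and a white scale disc (204 mm across, top 51 mm above the table) under the ring; its place and yaw vary.
- lever_top (a point): centre of the top of the lever: a red upright round pin 12 mm thick, 62 mm from the ring's axis, from 64 mm to 114 mm above the table. It stands on a dark flat arm (top 66 mm above the table) that runs outwards from the ring and carries the red pointer at its end
- pointer_tip (a point): outer end of the red pointer, 86 mm from the ring's axis, straight out beyond the lever; 62 mm above the table
- green_mark (a point): centre of the top of the green mark, a flat bar 10 mm wide and 22 mm long (long way outwards) fixed on the white scale disc, 87 to 93 mm from the ring's axis, 53 mm above the table. It stands to one side of the lever, left or right, 0.7 to 2.4 rad away by the way through the lever's arc
- orange_mark (a point): the same for the orange mark, on the other side of the scale: not the one to set
- start (a joint): travel of the blue start button (m): 0 up, 0.006 fully down; sprung, about 5 N to press it fully, comes back by itself
- start_top (a point): centre of the top of the blue round start button, 32 mm across, pressed straight down; it sits in a black housing on a fixed white pod 110 x 90 x 45 mm
- vial_a: small glass vial, 22 mm across, 40 mm tall, standing on a far corner of the accessory (45 mm up); origin at the centre of its underside, z up
- vial_b: a second such vial on the other far corner; origin at the centre of its underside
- jar: white sample jar, 46 mm across, 55 mm tall, beside the pod; origin at the centre of its underside
- beaker: glass beaker, 68 mm across, 80 mm tall; origin at the centre of its underside
- reagent: amber bottle, 60 mm across, 130 mm tall; origin at the centre of its underside
- spatula: lab spatula with a wooden handle, 180 mm long, lying on the table; origin at its middle, underside, x along it
Not all that is in view belongs to the job. What is shaped like the part that bears start but yellow is not meant. Leave any yellow look-alike of the reagent alone.

How it is judged:
By the outcome, as a careful person would: the job done as asked, in the order asked, and still so for the second after the job is handed in, with the robot touching nothing.
It also fails if it takes over 58 s, if anything falls off the work surface, if the arm or the gripper's body presses on something with over 40 N, if the wrist force passes 120 N, or if a joint passes its speed limit or range.

## Robot

A 6-joint arm with a two-finger parallel gripper is mounted at the origin on the work surface. World frame = base frame: x ahead of the robot, y to its left, z up, the work surface at z = 0. Lengths are in mm, angles in rad, forces in N, time in s.
With the tool pointing down it reaches from about 350 to 975 mm from the base axis. Payload 7.1 kg.
Tool frame: the origin (TCP) lies between the finger pads; the fingertips stand 17 mm ahead of it and the grasp point (between the pads) lies 2 mm behind it (tip_reach is the y of the fingertips in the tool frame, in mm); y points along the fingers, x is the direction in which the jaws open and shut, and the axes are right-handed (so a half turn about y gives the same grasp; the last joint's range is limited). The gripper opens to 88 mm and grips with 3 to 60 N. Pads are 20 mm wide; open, the fingers measure 115 mm over their backs; the gripper's body (75 mm by 178 mm) begins 61 mm behind the grasp point.
Start: joints at [-1.311, 0.423, 1.63, -0, 1.089, -0.019], TCP at [172.02, -600.844, 239.675] pointing down, gripper open.
Joint ranges: [-3, 3], [-0.9, 2.11], [0.09, 2.58], [-1.31, 4.45], [0.11, 2.69], [-2.54, 2.54]. Speed limits (rad/s): [2.39, 2.39, 3.01, 3.14, 3.14, 3.14].

## Interface

Orientations are given as a rotation vector (axis times angle).
In Python, from workcell import get_obs, get_image, camera_model, close_job, silhouettes, tip_of, tip_reach gives the robot as it stands. The module is installed in compiled form; this text tells all that it offers.
- The arm moves only by the tool arm_command, never from a script. Its argument "targets" is a list of rows, each a list of 4 numbers: the shift along the tool's x, y, z in mm, then the turn about the tool's y in rad. A call has 1 to 20 rows; each row shifts and turns the commanded pose from where the row before left it, along the tool's axes as they then stand; what a row does not reach is not made up. A row lasts 1/12 s, in which the tool goes at most 41.7 mm and 7.16 degrees, less where a joint would pass 70% of its speed; a pose out of reach is approached as far as the arm can. A call is refused whole if a number of a shift passes 41.7 or a number of a turn 0.125, either way. A call with a gripper value outside its range is refused whole. "gripper" is the opening in per cent of the stroke, from 0 (shut) to 100 (fully open), set as the call begins (left out, the last holds). The fingers move at their own pace and stop on an object; the grip force is fixed at half the most. Time passes only in rows, so rows that do not move let the fingers close. It gives the time, the measured TCP pose, the force and the opening at its end, in the units of the state.
- get_obs(): the state, without advancing time (a new reading comes with each control period).
- get_image(name): name is "side" or "top"; returns the picture (400x640x3 uint8, blue, green, red); there is no depth.
- camera_model(name): a dict with "mtx" (3x3 intrinsics, pixels), "position" and "orientation" of the camera in the world. Camera axes: x right, y up, looking along -z (the intrinsics and any distortion apply to the point x, -y, -z); pixel columns grow to the right and rows downward; lengths in mm; the calibration is good to about 2 mm. A picture is of the moment at which its call begins. camera_model takes no time and is no camera call.
- close_job(): hands the job in, once; it reports no verdict.
Trained networks look in the newest picture that a camera, given by its name, has taken for a name from the list of things; names that differ only in an ending like _2 or _b are one class to them, and where a whole thing is asked for, a point or a joint stands for the part that bears it (a point fixed in the world has none). Each returns a list of dicts, best first, with "conf" (0 to 1); they miss things now and then, are a little off and sometimes report something else, mostly with a low value. They report only what shows in the picture. A call takes as long as a camera call. They do not tell look-alikes from the thing itself.
- silhouettes(camera, thing): "pixels" (400x640 bool, what is visible of it) and "at" ([column, row] in pixels, amid what is visible of it).
- tip_of(camera, thing): "at" ([column, row] in pixels: a listed point, or the origin of a listed thing).
The state is a dict: "t": time; "qpos": joint angles; "qvel": joint speeds; "joint_torque": joint torques, N m; "ee_pos": TCP position; "orientation": TCP orientation; "ft_force": force on the tool from outside, world axes, zero at the start; "moment": the same for the moment, N m; "width": finger opening in mm.
Only numpy, scipy, OpenCV 4.12 (cv2) and the standard library are available. Lean on these libraries where they do the work, as an engineer would, in place of code of your own. Each camera call takes 0.05 s, during which the arm holds its last target. There are 200 camera calls.

## Working session

There is one attempt and no reset: what is moved stays moved. The work goes in short steps, Python scripts to look and compute and a tool call to move; the robot and the scene stay as the last step left them, time stands still between calls to the robot, and variables do not carry over. Pictures are saved under pics/ and viewed, about 8 in all and at most 12, crops included, and the job is handed in when it is done.

Besides the shell and the picture viewer there is one more tool, called after "Call:" as a command line: name --pt "numbers of a row" for each row, then --argument value for the rest. arm_command: Moves the arm, as the interface text tells. Its arguments: {"type":"object","properties":{"targets":{"type":"array","items":{"type":"array","items":{"type":"number"}}},"gripper":{"type":"number"}},"required":["targets"]}

```bash
mkdir -p pics
cat > h.py <<'E'
import numpy as np, cv2
from scipy.spatial.transform import Rotation as R
from workcell import *
def cam(n):
    m=camera_model(n); o=np.array(m["orientation"],float)
    Rm=o if o.shape==(3,3) else (R.from_rotvec(o).as_matrix() if o.size==3 else None)
    return np.array(m["mtx"]),np.array(m["position"]),Rm,m
def toz(n,px,z):
    K,p,Rm,m=cam(n)
    d=m.get("distortion"); d=None if d is None else np.array(d,float)
    u=cv2.undistortPoints(np.array([[px]],float),K,d)[0,0]
    v=Rm@np.array([u[0],-u[1],-1.]); return p+v*(z-p[2])/v[2]
E
python3 - <<'E'
from h import *
for n in("top","side"):
    print(camera_model(n)); cv2.imwrite(f"pics/{n}0.png",get_image(n))
o=get_obs();print(o)
Z=dict(ring_axis=72,lever_top=114,pointer_tip=62,green_mark=53,orange_mark=53,start_top=60,jar=0,vial_a=45,reagent=0,beaker=0)
for k,z in Z.items():
    for n in ("top","side"):
        for r in tip_of(n,k)[:3]: print(k,n,np.round(r["at"]),round(r["conf"],2),np.round(toz(n,r["at"],z)))
E
```

```text
{'mtx': array([[485.78307208,   0.        , 319.99959753],
       [  0.        , 485.78307208, 196.36381269],
       [  0.        ,   0.        ,   1.        ]]), 'position': array([ 404.22532967,  -28.84411718, 1390.28252694]), 'orientation': array([ 0.08458713, -0.07555124, -1.56916992])}
{'mtx': array([[520.02021835,   0.        , 314.90128052],
       [  0.        , 520.02021835, 192.12349642],
       [  0.        ,   0.        ,   1.        ]]), 'position': array([ 409.67520427, 1099.58376017, 1045.74053702]), 'orientation': array([ 0.06634761, -1.28389688, -2.71487678])}
{'t': 0.1, 'qpos': array([-1.31098110e+00,  4.23789320e-01,  1.63057115e+00, -3.11619738e-05,
        1.08862164e+00, -1.90103226e-02]), 'qvel': array([ 0.00082546, -0.00110001, -0.00130717,  0.00056755, -0.00088025,
       -0.00113016]), 'joint_torque': array([ 1.52571451e-03, -5.45612669e+01, -2.74326253e+01,  6.45703333e-02,
        1.88088545e-02, -1.97099160e-05]), 'ee_pos': array([ 171.90761754, -600.40814112,  238.98054322]), 'orientation': array([-1.3274379 ,  1.00217307, -1.00032614]), 'ft_force': arra
[... 1128 characters left out ...]
.]
jar top [465. 188.] 0.8 [ 570. -437.    0.]
jar side [326. 146.] 0.54 [ 571. -422.    0.]
vial_a top [315. 180.] 0.59 [589.  -7.  45.]
vial_a top [259. 145.] 0.37 [688. 152.  45.]
vial_a top [244. 206.] 0.37 [514. 189.  45.]
vial_a side [301. 213.] 0.61 [590.  -8.  45.]
vial_a side [253. 247.] 0.4 [696. 150.  45.]
reagent top [411. 142.] 0.88 [ 704. -285.    0.]
reagent top [373. 133.] 0.85 [ 731. -175.    0.]
reagent top [449. 125.] 0.7 [ 756. -398.    0.]
reagent side [282. 163.] 0.95 [ 702. -294.    0.]
reagent side [271. 186.] 0.83 [ 714. -167.    0.]
beaker top [167. 242.] 0.63 [414. 415.   0.]
beaker side [342. 356.] 0.9 [427. 414.   0.]
beaker side [278. 260.] 0.58 [629. 143.   0.]
```

Run:
```python
import cv2
t=cv2.imread("pics/top0.png")
cv2.imwrite("pics/a.png",cv2.resize(t,(800,500)))
a=cv2.resize(t[130:250,200:330],(520,480),interpolation=3)
cv2.imwrite("pics/b.png",a)
s=cv2.imread("pics/side0.png")
cv2.imwrite("pics/c.png",cv2.resize(s[100:300,230:430],(600,600),interpolation=3))
```

```text
(no output)
```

View pics/a.png

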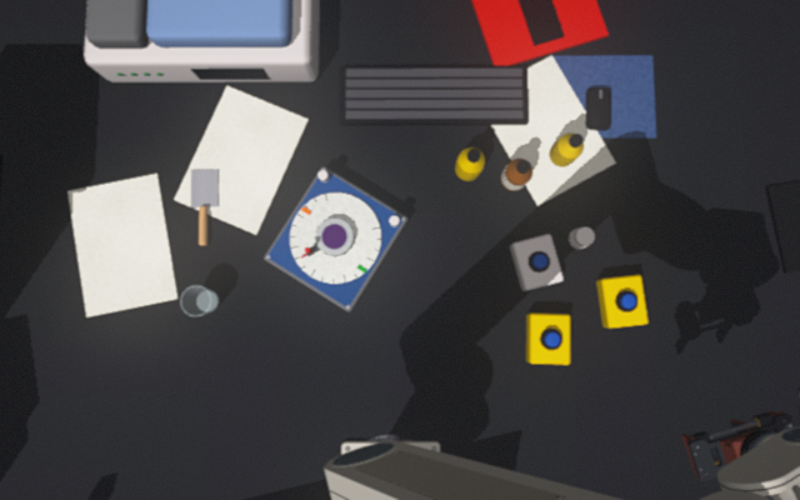

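View pics/b.png

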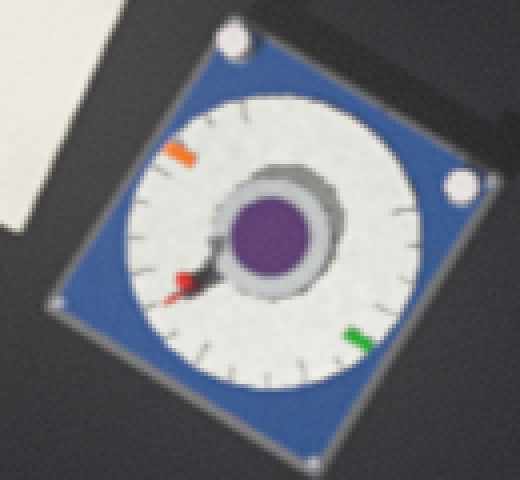

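View pics/c.png

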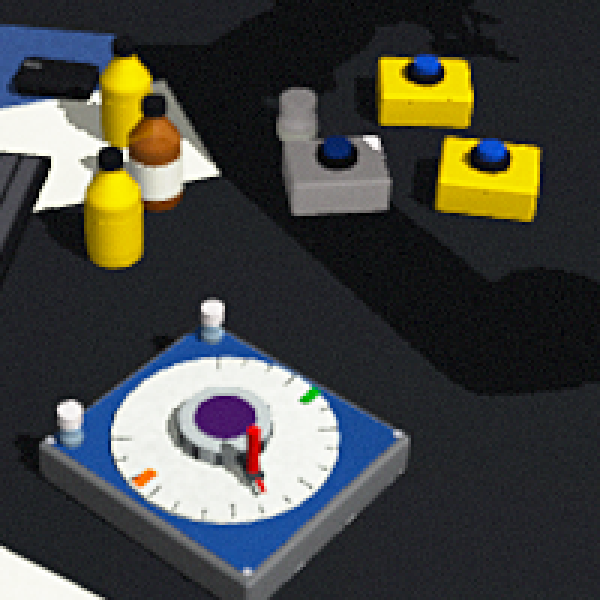

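The pictures show the red pointer at top (242,204), the green mark at (290,215) and the orange one at (245,168).

Possible start buttons:
- white pod beside the jar, top (431,209): the real one
- yellow pods at (441,271) and (502,240): look-alikes

The side crop confirms that the white pod is the right one.

```bash
cat >> h.py <<'E'
def masks(img,name):
    h=cv2.cvtColor(img,cv2.COLOR_BGR2HSV)
    lo,hi={'green':((45,100,60),(80,255,255)),'orange':((8,150,150),(17,255,255)),'blue':((105,120,30),(125,255,255)),'red':((0,150,90),(5,255,255)),'white':((0,0,140),(180,50,255)),'purple':((128,60,40),(155,255,255))}[name]
    return cv2.inRange(h,lo,hi)
def cen(img,name,box):
    m=masks(img,name);x0,y0,x1,y1=box
    ys,xs=np.nonzero(m[y0:y1,x0:x1]); return np.array([xs.mean()+x0,ys.mean()+y0]),len(xs)
def tri(pa,pb):
    A=[];b=[]
    for n,px in(("top",pa),("side",pb)):
        P=toz(n,px,0);c=cam(n)[1];d=(P-c)/np.linalg.norm(P-c);M=np.eye(3)-np.outer(d,d);A.append(M);b.append(M@c)
    return np.linalg.solve(sum(A),sum(b))
E
python3 - <<'E'
from h import *
t=cv2.imread("pics/top0.png");s=cv2.imread("pics/side0.png")
for k,bt,bs,z in(("green",(280,205,300,225),(325,220,345,240),53),("orange",(235,160,255,175),(270,250,290,270),53),("red",(238,190,254,212),(305,238,322,268),100),("purple",(245,170,290,210),(290,225,325,255),72),("blue",(418,195,445,220),(330,140,352,160),60)):
    a,na=cen(t,k,bt);b,nb=cen(s,k,bs)
    print(k,a.round(1),na,b.round(1),nb,toz("top",a,z).round(1),toz("side",b,z).round(1),"tri",tri(a,b).round(1))
print(tri([267,188.7],[304,238.5]).round(1))
# accessory corners, from crops, z=45
for c in [(53,302),(235,20),(493,180),(315,465)]:
    print(toz("top",(c[0]/4+200-.4,c[1]/4+130-.4),45).round(1))
for c in [(45,440),(404,434),(247,574)]:
    print(toz("side",(c[0]/3+230-.3,c[1]/3+100-.3),45).round(1))
# pod corners
for n in("top","side"):
  for k,z in(("start",60),("jar",55),("polarizer",72)):
    for r in silhouettes(n,k)[:3]:
        c=cv2.boxPoints(cv2.minAreaRect(np.argwhere(r["pixels"])[:,::-1].astype(np.float32)))
        print(n,k,round(r["conf"],2),np.round(r["at"]),[toz(n,q,45)[:2].round() for q in c])
E
```

```text
green [289.6 214.8] 17 [333.2 231.3] 18 [489.9  62.6  53. ] [489.3  62.8  53. ] tri [489.6  62.6  52.8]
orange [244.5 168. ] 17 [277.8 258.7] 22 [620.5 189.4  53. ] [619.6 188.1  53. ] tri [619.9 189.2  54.2]
red [246. 200.] 9 [314.4 250.8] 63 [526.5 176.2 100. ] [524.3 189.8 100. ] tri [526.7 178.1  87.9]
purple [267.  188.8] 286 [304.4 238.4] 227 [559.8 123.8  72. ] [560.2 122.2  72. ] tri [559.8 123.6  73.4]
blue [431.8 208.7] 109 [341.8 148.6] 68 [ 506.2 -327.8   60. ] [ 506.8 -329.    60. ] tri [ 506.4 -327.6   60.9]
[560.6 123.6  73. ]
[517.5 277.   45. ]
[717.1 153.   45. ]
[603. -29.  45.]
[404.8  93.7  45. ]
[717.5 150.7  45. ]
[400.8  91.3  45. ]
[516.9 273.4  45. ]
top start 0.53 [432. 210.] [array([ 523., -315.]), array([ 523., -343.]), array([ 493., -342.]), array([ 493., -315.])]
top start 0.28 [259. 142.] [array([702., 168.]), array([715., 155.]), array([697., 138.]), array([684., 151.])]
top jar 0.63 [467. 190.] [array([ 582., -397.]), array([ 582., -447.]), array([ 540., -446.]), array([ 540., -396.])]
top jar 0.54 [263. 191.] [array([521., 191.]), array([605., 188.]
[... 158 characters left out ...]
 polarizer 0.7 [265. 188.] [array([605., 200.]), array([605.,  85.]), array([518.,  85.]), array([518., 199.])]
side start 0.5 [341. 148.] [array([ 526., -369.]), array([ 496., -375.]), array([ 492., -333.]), array([ 522., -328.])]
side start 0.5 [372. 124.] [array([ 436., -556.]), array([ 407., -561.]), array([ 406., -526.]), array([ 434., -521.])]
side start 0.36 [234. 349.] [array([711., 494.]), array([724., 431.]), array([545., 427.]), array([540., 490.])]
side jar 0.62 [327. 136.] [array([ 590., -460.]), array([ 545., -468.]), array([ 533., -362.]), array([ 576., -355.])]
side polarizer 0.82 [305. 245.] [array([605., 156.]), array([604.,  49.]), array([517.,  68.]), array([522., 172.])]
```

```bash
cat >> h.py <<'E'
C=np.array([560.,123.6])
def plan(goal,yaw=None,maxstep=40):
    """shift in current tool axes to goal (world mm) and turn about y to reach jaw yaw (deg mod 180)"""
    o=get_obs();Rm=R.from_rotvec(o["orientation"]).as_matrix();p=o["ee_pos"]
    x=Rm[:,0];y0=np.degrees(np.arctan2(x[1],x[0]))
    print("pos",p.round(1),"y-axis",Rm[:,1].round(3),"jaw yaw",y0.round(1),"q6",o["qpos"][5].round(2),"q1",o["qpos"][0].round(2),"F",o["ft_force"].round(1),"w",round(o["width"],1),"t",round(o["t"],2))
    print("tool shift",(Rm.T@(np.array(goal)-p)).round(1))
    return Rm,y0
E
python3 - <<'E'
from h import *
Rm,y=plan([526,177,240]);print(Rm.round(3))
E
```

```text
pos [ 172.  -600.8  239.7] y-axis [-0.  0. -1.] jaw yaw -74.0 q6 -0.02 q1 -1.31 F [-0.4 -0.6 -0.1] w 87.5 t 1.4
tool shift [-6.504e+02 -3.000e-01  5.544e+02]
[[ 0.275 -0.     0.961]
 [-0.961  0.     0.275]
 [-0.    -1.    -0.   ]]
```

Call:
arm_command --pt "-30 0 26 0" --pt "-30 0 26 0" --pt "-30 0 26 0" --pt "-30 0 26 0" --pt "-30 0 26 0" --pt "-30 0 26 0" --pt "-30 0 26 0" --pt "-30 0 26 0" --pt "-30 0 26 0" --pt "-30 0 26 0" --pt "-30 0 26 0" --pt "-30 0 26 0" --pt "-30 0 26 0" --pt "-30 0 26 0" --pt "-30 0 26 0" --pt "-30 0 26 0" --pt "-30 0 26 0" --pt "-30 0 26 0" --pt "-30 0 26 0" --pt "-30 0 26 0" --gripper 40

```text
t: 3.07
ee_pos: [507.3, 121.3, 239.9]
orientation: [-1.328, 1.001, -1.001]
ft_force: [0.3, -1.2, 1.2]
width: 34.8
```

Call:
arm_command --pt "-25 0 17 0" --pt "-25 0 17 0" --pt "0 0 0 -0.115" --pt "0 0 0 -0.115" --pt "0 0 0 -0.115" --pt "0 0 0 -0.115" --pt "0 0 0 -0.115" --pt "0 0 0 -0.115" --pt "0 0 0 -0.115" --pt "0 0 0 -0.115" --pt "0 0 0 -0.115" --pt "0 0 0 -0.115" --pt "0 0 0 -0.115" --pt "0 0 0 -0.115" --pt "0 0 0 -0.115" --pt "0 0 0 -0.115" --pt "0 0 0 -0.115" --pt "0 0 0 -0.115"

```text
t: 4.57
ee_pos: [525.8, 176.5, 239.7]
orientation: [-1.527, -0.434, 0.434]
ft_force: [0.6, 0.3, 0.2]
width: 35.5
```

Run:
```python
from h import *
a=np.radians(121.7)
plan([560+62*np.cos(a),123.6+62*np.sin(a),97])
s=get_image("side");cv2.imwrite("pics/d.png",cv2.resize(s[150:300,230:430],(800,600),interpolation=3))
```

```text
pos [525.8 176.5 239.7] y-axis [ 0.  0. -1.] jaw yaw 31.7 q6 -0.25 q1 0.3 F [0.6 0.3 0.2] w 35.5 t 4.57
tool shift [  1.3 142.7  -1. ]
```

View pics/d.png

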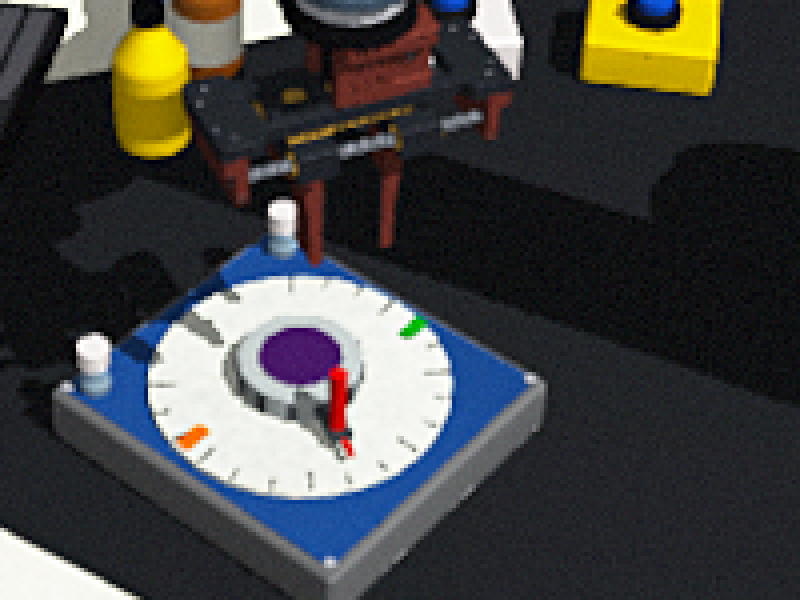

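The open fingers are lined up across the lever tangent (lever at crop (338,400)), so I'm descending around the lever.

Call:
arm_command --pt "1 30 -1 0" --pt "0 30 0 0" --pt "0 25 0 0" --pt "0 15 0 0" --pt "0 15 0 0" --pt "0 15 0 0" --pt "0 12 0 0" --pt "0 0 0 0"

```text
t: 5.28
ee_pos: [525.8, 175.8, 95.5]
orientation: [-1.528, -0.425, 0.431]
ft_force: [-1.1, -0.1, 0.1]
width: 35.3
```

Run:
```python
from h import *
a=np.radians(121.7)
plan([560+62*np.cos(a),123.6+62*np.sin(a),97])
# rows: follow arc by 7deg/row; chord in tool axes at row start (jaw x along +/-tangent)
Rm=R.from_rotvec(get_obs()["orientation"]).as_matrix()
d=np.radians(6);ar=a
p0=62*np.array([np.cos(a),np.sin(a),0]);p1=62*np.array([np.cos(a+d),np.sin(a+d),0])
print((Rm.T@(p1-p0)).round(2), "turn",-d, Rm.round(2))
```

```text
pos [525.8 175.8  95.5] y-axis [-0.004 -0.001 -1.   ] jaw yaw 31.3 q6 -0.25 q1 0.3 F [-1.1 -0.1  0.1] w 35.3 t 5.28
tool shift [ 1.7 -1.5 -0.4]
[-6.48  0.02 -0.38] turn -0.10471975511965978 [[ 0.85 -0.   -0.52]
 [ 0.52 -0.    0.85]
 [-0.   -1.    0.  ]]
```

Call:
arm_command --pt "0 0 0 0" --pt "0 0 0 0" --pt "0 0 0 0" --pt "-6.5 0 -0.34 -0.105" --pt "-6.5 0 -0.34 -0.105" --pt "-6.5 0 -0.34 -0.105" --pt "-6.5 0 -0.34 -0.105" --pt "-6.5 0 -0.34 -0.105" --pt "-6.5 0 -0.34 -0.105" --pt "-6.5 0 -0.34 -0.105" --pt "-6.5 0 -0.34 -0.105" --pt "-6.5 0 -0.34 -0.105" --pt "-6.5 0 -0.34 -0.105" --pt "-6.5 0 -0.34 -0.105" --pt "-6.5 0 -0.34 -0.105" --pt "-6.5 0 -0.34 -0.105" --pt "-6.5 0 -0.34 -0.105" --pt "0 0 0 0" --gripper 22

```text
t: 6.78
ee_pos: [504.3, 95.9, 98.6]
orientation: [-0.963, -1.534, 1.532]
ft_force: [-0.9, 0.1, 0.2]
width: 19.0
```

Run:
```python
from h import *
plan([560,123.6,97])
p=get_obs()["ee_pos"][:2]-C;print("r",np.hypot(*p),"ang",np.degrees(np.arctan2(*p[::-1]))%360)
for n,z in(("side",62),("top",62)):
    s=get_image(n);cv2.imwrite(f"pics/e{n}.png",s)
    for r in tip_of(n,"pointer_tip")[:2]:
        q=toz(n,r["at"],z)[:2]-C;print(n,r["conf"],np.round(r["at"],1),"r",np.hypot(*q).round(1),"ang",np.degrees(np.arctan2(*q[::-1]))%360)
s=cv2.imread("pics/eside.png");t=cv2.imread("pics/etop.png")
cv2.imwrite("pics/e.png",np.hstack([cv2.resize(s[210:290,260:360],(400,320),interpolation=3),cv2.resize(t[150:230,230:330],(400,320),interpolation=3)]))
```

```text
pos [504.3  95.9  98.6] y-axis [ 0.002  0.    -1.   ] jaw yaw 115.8 q6 -1.86 q1 0.16 F [-0.9  0.1  0.2] w 19.0 t 6.78
tool shift [  0.7   1.7 -62.2]
r 62.24114411508191 ang 206.40745792987062
side 0.75 [332.8 235.3] r 80.5 ang 206.41697437015563
top 0.19 [464.4 190.3] r 541.5 ang 269.6625195314391
```

View pics/e.png

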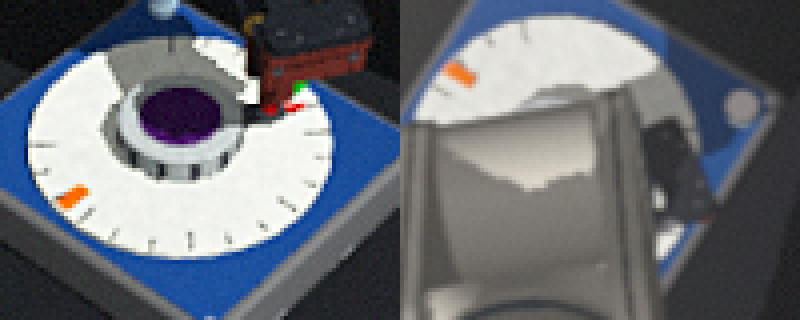

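Side crop: the pointer tip is at (300,107), about one step short of the green mark at (300,87). I'll push on 16.5°.

Call:
arm_command --pt "-5.9 0 -0.3 -0.096" --pt "-5.9 0 -0.3 -0.096" --pt "-5.9 0 -0.3 -0.096" --pt "0 0 0 0" --pt "0 0 0 0"

```text
t: 7.4
ee_pos: [513.5, 82.0, 97.7]
orientation: [-0.77, -1.724, 1.724]
ft_force: [0.3, 0.6, 0.4]
width: 19.1
```

Run:
```python
from h import *
plan([560,123.6,97])
p=get_obs()["ee_pos"][:2]-C;print("r",np.hypot(*p),"ang",np.degrees(np.arctan2(*p[::-1]))%360)
s=get_image("side");cv2.imwrite("pics/fside.png",s)
for k,z in(("pointer_tip",62),("lever_top",114),("green_mark",53)):
    for r in tip_of("side",k)[:2]:
        q=toz("side",r["at"],z)[:2]-C;print(k,r["conf"],np.round(r["at"],1),"r",np.hypot(*q).round(1),"ang",np.degrees(np.arctan2(*q[::-1]))%360)
cv2.imwrite("pics/f.png",cv2.resize(s[215:255,300:360],(780,520),interpolation=3))
```

```text
pos [513.5  82.   97.7] y-axis [ 0.  0. -1.] jaw yaw 131.9 q6 -2.17 q1 0.14 F [0.3 0.6 0.4] w 19.1 t 7.4
tool shift [ -0.1   0.8 -62.4]
r 62.44736905007242 ang 221.81644969708356
pointer_tip 0.69 [332.1 227. ] r 95.0 ang 225.70064802673096
lever_top 0.63 [323.8 216.6] r 66.2 ang 228.17180344029566
green_mark 0.69 [251.5 246.8] r 140.9 ang 13.706999418369856
green_mark 0.55 [329.5 230.8] r 85.9 ang 225.4383518266538
```

View pics/f.png

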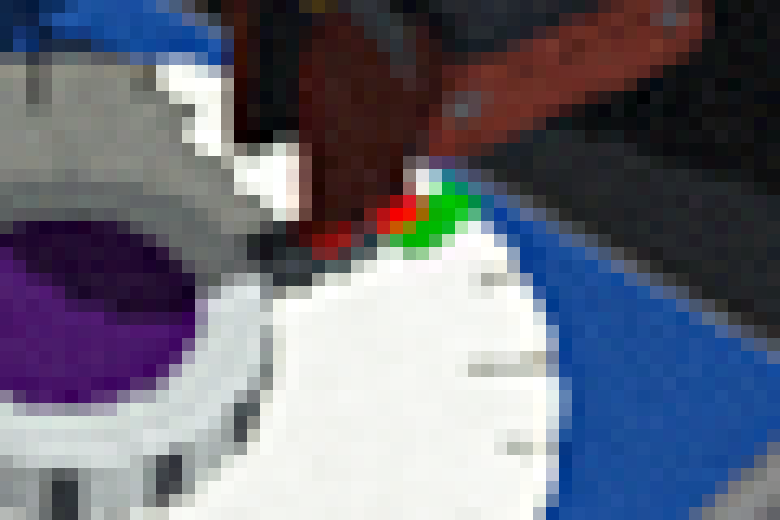

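Call:
arm_command --pt "1.5 0 0 0" --pt "1.8 0 0 0" --pt "0 0 0 0" --pt "0 -15 0 0" --pt "0 -20 0 0" --pt "0 -30 0 0" --pt "0 -35 0 0" --pt "0 -40 0 0"

```text
t: 8.27
ee_pos: [509.9, 84.1, 238.0]
orientation: [-0.764, -1.724, 1.727]
ft_force: [1.1, 1.1, 0.9]
width: 19.3
```

Call:
arm_command --pt "0 0 0 0.12" --pt "0 0 0 0.12" --pt "0 0 0 0.12" --pt "0 0 0 0.12" --pt "0 0 0 0.12" --pt "0 0 0 0.12" --pt "0 0 0 0.12" --pt "0 0 0 0.12" --pt "0 0 0 0.12" --pt "0 0 0 0.12" --pt "0 0 0 0.12" --pt "0 0 0 0.12" --pt "0 0 0 0.12" --pt "0 0 0 0.12" --pt "0 0 0 0.12" --pt "0 0 0 0.12" --pt "0 0 0 0.12" --gripper 0

```text
t: 9.68
ee_pos: [511.0, 84.3, 237.6]
orientation: [-1.561, -0.204, 0.204]
ft_force: [-0.2, 0.3, -0.2]
width: 0.7
```

Run:
```python
from h import *
plan([506.4,-327.8,200])
```

```text
pos [511.   84.3 237.6] y-axis [-0. -0. -1.] jaw yaw 14.9 q6 -0.12 q1 0.14 F [-0.2  0.3 -0.2] w 0.7 t 9.68
tool shift [-110.3   37.6 -397.1]
```

Call:
arm_command --pt "-9.2 3 -33.1 0" --pt "-9.2 3 -33.1 0" --pt "-9.2 3 -33.1 0" --pt "-9.2 3 -33.1 0" --pt "-9.2 3 -33.1 0" --pt "-9.2 3 -33.1 0" --pt "-9.2 3 -33.1 0" --pt "-9.2 3 -33.1 0" --pt "-9.2 3 -33.1 0" --pt "-9.2 3 -33.1 0" --pt "-9.2 3 -33.1 0" --pt "-9.2 3 -33.1 0" --pt "0 0 0 0"

```text
t: 10.77
ee_pos: [508.9, -333.1, 201.3]
orientation: [-1.563, -0.206, 0.205]
ft_force: [-0.4, -0.1, 0.1]
width: 0.3
```

Run:
```python
from h import *
plan([506.4,-327.8,90])
im={n:get_image(n) for n in("top","side")}
P={}
for k in("green_mark","pointer_tip","lever_top","ring_axis"):
    for n in im:
        z={"green_mark":53,"pointer_tip":62,"lever_top":114,"ring_axis":72}[k]
        for r in tip_of(n,k)[:2]:
            q=toz(n,r["at"],z)[:2]-C;print(k,n,round(r["conf"],2),np.round(r["at"],1),"r",np.hypot(*q).round(1),"ang",(np.degrees(np.arctan2(*q[::-1]))%360).round(1))
for n,b in(("top",(268,190,300,225)),("side",(305,205,350,245))):
    for k in("green","red"):
        m,c=cen(im[n],k,b);print(n,k,m.round(1),c)
t=cv2.resize(im["top"][175:225,255:305],(400,400),interpolation=3);s=cv2.resize(im["side"][205:255,300:350],(400,400),interpolation=3)
cv2.imwrite("pics/g.png",np.hstack([t,s]))
```

```text
pos [ 508.9 -333.1  201.3] y-axis [ 0.001 -0.002 -1.   ] jaw yaw 15.0 q6 -0.86 q1 -0.6 F [-0.4 -0.1  0.1] w 0.3 t 10.77
tool shift [ -1.1 111.3   6. ]
green_mark top 0.38 [287.9 214.2] r 88.5 ang 219.4
green_mark side 0.53 [330.5 229.9] r 90.4 ang 226.2
pointer_tip top 0.66 [290.9 212.3] r 91.1 ang 225.6
pointer_tip side 0.75 [323.9 145.2] r 459.3 ang 271.0
pointer_tip side 0.71 [335.3 228.4] r 99.0 ang 220.2
lever_top top 0.78 [279.2 203.4] r 57.6 ang 220.5
lever_top top 0.54 [411.8 141.7] r 408.5 ang 287.3
lever_top side 0.76 [324.6 218.1] r 64.2 ang 223.0
lever_top side 0.38 [339.8 147.1] r 384.9 ang 262.3
ring_axis top 0.88 [266.3 188.8] r 2.0 ang 92.5
ring_axis side 0.92 [303.5 238.4] r 3.0 ang 337.0
top green [289.8 214.9] 16
top red [280.2 205.4] 12
side green [333.4 231.3] 16
side red [325.5 225.8] 57
```

View pics/g.png

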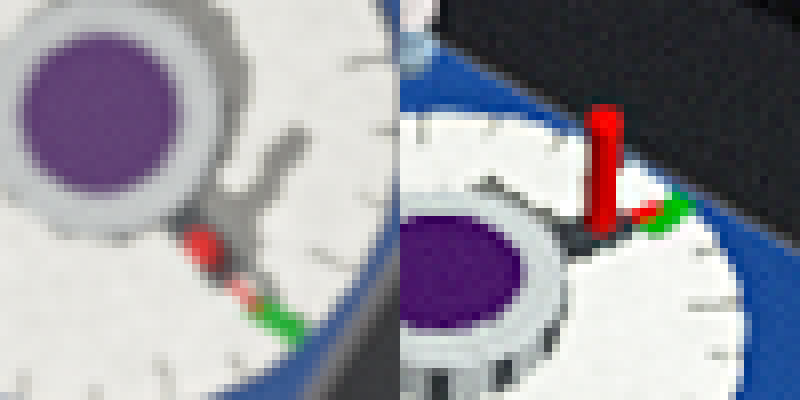

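Run:
```python
from h import *
def f(n,px,z):
    q=toz(n,px,z)[:2]-C; return np.hypot(*q).round(1),(np.degrees(np.arctan2(*q[::-1]))%360).round(1)
e=.44
for l,n,c,z in(("tip","top",(263,309),62),("ptr base","top",(236,284),62),("lever top","top",(203,246),108),("green","top",None,53)):
    print(l,f(n,(c[0]/8+255-e,c[1]/8+175-e) if c else (289.7,214.85),z))
for l,c,z in(("tip",(660,211),62),("ptr base",(634,216),62),("lever top",(604,113),112),("green",None,53),("lever base",(604,228),67)):
    print("side",l,f("side",((c[0]-400)/8+300-e,c[1]/8+205-e) if c else (333.3,231.3),z))
def proj(n,P):
    K,p,Rm,m=cam(n);v=Rm.T@(np.array(P)-p);v=K@np.array([v[0],-v[1],-v[2]]);return v[:2]/v[2]
for th in(218,220,221,222,224):
    a=np.radians(th);u=np.array([np.cos(a),np.sin(a)])
    o=[]
    for n,c0 in(("top",(255,175,0)),("side",(300,205,400))):
        for r,z in((62,114),(86,62),(90,53)):
            q=proj(n,[*(C+r*u),z]);o.append(((q[0]+e-c0[0])*8+c0[2],(q[1]+e-c0[1])*8))
    print(th,np.round(o).astype(int).tolist())
```

```text
tip (np.float64(86.4), np.float64(220.0))
ptr base (np.float64(73.9), np.float64(218.8))
lever top (np.float64(62.1), np.float64(218.8))
green (np.float64(93.1), np.float64(221.1))
side tip (np.float64(85.9), np.float64(217.6))
side ptr base (np.float64(76.9), np.float64(219.2))
side lever top (np.float64(65.2), np.float64(222.3))
side green (np.float64(93.5), np.float64(220.7))
side lever base (np.float64(62.1), np.float64(215.2))
218 [[199, 246], [255, 314], [264, 324], [604, 120], [659, 210], [668, 225]]
220 [[204, 242], [262, 308], [271, 319], [600, 116], [655, 205], [663, 219]]
221 [[207, 240], [266, 305], [275, 316], [598, 114], [652, 202], [661, 217]]
222 [[209, 237], [269, 302], [278, 313], [597, 113], [650, 199], [658, 214]]
224 [[214, 233], [275, 296], [285, 307], [593, 109], [645, 194], [653, 209]]
```

The pointer measures about 218.8° and the green mark 220.9°. That is on the mark but about 2° off centre, so I'll go back and nudge it before pressing.

Call:
arm_command --pt "9.2 -3 33.1 0" --pt "9.2 -3 33.1 0" --pt "9.2 -3 33.1 0" --pt "9.2 -3 33.1 0" --pt "9.2 -3 33.1 0" --pt "9.2 -3 33.1 0" --pt "9.2 -3 33.1 0" --pt "9.2 -3 33.1 0" --pt "9.2 -3 33.1 0" --pt "9.2 -3 33.1 0" --pt "9.2 -3 33.1 0" --pt "9.2 -3 33.1 0" --pt "0 0 0 0"

```text
t: 12.35
ee_pos: [511.3, 89.2, 238.6]
orientation: [-1.559, -0.214, 0.211]
ft_force: [-0.0, -0.4, -0.5]
width: 0.5
```

Call:
arm_command --pt "0 0 0 -0.12" --pt "0 0 0 -0.12" --pt "0 0 0 -0.12" --pt "0 0 0 -0.12" --pt "0 0 0 -0.12" --pt "0 0 0 -0.12" --pt "0 0 0 -0.12" --pt "0 0 0 -0.12" --pt "0 0 0 -0.12" --pt "0 0 0 -0.12" --pt "0 0 0 -0.12" --pt "0 0 0 -0.12" --pt "0 0 0 -0.12" --pt "0 0 0 -0.12" --pt "0 0 0 -0.12" --pt "0 0 0 -0.12" --pt "0 0 0 -0.12" --pt "0 0 0 0" --gripper 22

```text
t: 13.85
ee_pos: [511.0, 84.0, 237.8]
orientation: [-0.763, -1.73, 1.73]
ft_force: [0.9, -0.2, -0.1]
width: 19.2
```

Run:
```python
from h import *
a=np.radians(218.6);plan([*(C+62*np.array([np.cos(a),np.sin(a)])),97])
```

```text
pos [511.   84.  237.8] y-axis [ 0. -0. -1.] jaw yaw 132.4 q6 -2.17 q1 0.14 F [ 0.9 -0.2 -0.1] w 19.2 t 13.85
tool shift [  0.4 140.8  -1. ]
```

Call:
arm_command --pt "0 0 0 0" --pt "0.4 30 -0.5 0" --pt "0 30 0 0" --pt "0 25 0 0" --pt "0 20 0 0" --pt "0 15 0 0" --pt "0 12 0 0" --pt "0 8 0 0" --pt "0 0 0 0" --gripper 30

```text
t: 14.6
ee_pos: [510.3, 84.7, 96.3]
orientation: [-0.766, -1.723, 1.726]
ft_force: [-0.3, -0.0, 0.2]
width: 26.5
```

Call:
arm_command --pt "0 0 0 0" --pt "0 0 0 0" --pt "0 0 0 0" --pt "-3 0 0 0" --pt "-1.5 0 -0.1 -0.02" --pt "-1.5 0 -0.1 -0.02" --pt "0 0 0 0" --pt "0 0 0 0" --pt "0 0 0 0" --gripper 22

```text
t: 15.35
ee_pos: [515.6, 80.5, 97.7]
orientation: [-0.737, -1.753, 1.753]
ft_force: [-0.1, 0.0, -0.1]
width: 19.3
```

Run:
```python
from h import *
plan([560,123.6,97])
p=get_obs()["ee_pos"][:2]-C;print("r",np.hypot(*p),"ang",np.degrees(np.arctan2(*p[::-1]))%360)
```

```text
pos [515.6  80.5  97.7] y-axis [ 0. -0. -1.] jaw yaw 134.4 q6 -2.21 q1 0.13 F [-0.1  0.  -0.1] w 19.3 t 15.35
tool shift [ -0.3   0.7 -61.9]
r 61.90916890092633 ang 224.1278315614293
```

Tool at 224.1°, as planned. I'll back off, lift, and check again on the way to the button.

Call:
arm_command --pt "1.7 0 0 0" --pt "1.7 0 0 0" --pt "0 0 0 0" --pt "0 -15 0 0" --pt "0 -20 0 0" --pt "0 -30 0 0" --pt "0 -35 0 0" --pt "0 -40 0 0" --pt "0 0 0 0"

```text
t: 16.1
ee_pos: [516.9, 83.6, 244.7]
orientation: [-0.747, -1.762, 1.751]
ft_force: [0.7, -0.2, 0.8]
width: 19.3
```

Call:
arm_command --pt "0 0 0 0.12" --pt "0 0 0 0.12" --pt "0 0 0 0.12" --pt "0 0 0 0.12" --pt "0 0 0 0.12" --pt "0 0 0 0.12" --pt "0 0 0 0.12" --pt "0 0 0 0.12" --pt "0 0 0 0.12" --pt "0 0 0 0.12" --pt "0 0 0 0.12" --pt "0 0 0 0.12" --pt "0 0 0 0.12" --pt "0 0 0 0.12" --pt "0 0 0 0.12" --pt "0 0 0 0.12" --pt "0 0 0 0.12" --pt "0 0 0 0.04" --gripper 0

```text
t: 17.6
ee_pos: [512.8, 83.0, 237.2]
orientation: [-1.561, -0.204, 0.204]
ft_force: [-0.1, 0.2, 0.6]
width: 0.3
```

Call:
arm_command --pt "-9 3 -33 0" --pt "-9 3 -33 0" --pt "-9 3 -33 0" --pt "-9 3 -33 0" --pt "-9 3 -33 0" --pt "-9 3 -33 0" --pt "-9 3 -33 0" --pt "-9 3 -33 0" --pt "-9 3 -33 0" --pt "-9 3 -33 0" --pt "-9 3 -33 0" --pt "-9 3 -33 0" --pt "0 0 0 0" --pt "0 0 0 0"

```text
t: 18.77
ee_pos: [512.4, -328.7, 200.7]
orientation: [-1.56, -0.206, 0.207]
ft_force: [-0.6, 0.5, -0.4]
width: 0.6
```

Run:
```python
from h import *
plan([506.4,-327.8,84])
im={n:get_image(n) for n in("top","side")}
t=cv2.resize(im["top"][175:225,255:305],(400,400),interpolation=3);s=cv2.resize(im["side"][205:255,300:350],(400,400),interpolation=3)
cv2.imwrite("pics/i.png",np.hstack([t,s]))
```

```text
pos [ 512.4 -328.7  200.7] y-axis [-0.001  0.001 -1.   ] jaw yaw 15.1 q6 -0.85 q1 -0.59 F [-0.6  0.5 -0.4] w 0.6 t 18.77
tool shift [ -5.5 116.7   2.3]
```

View pics/i.png

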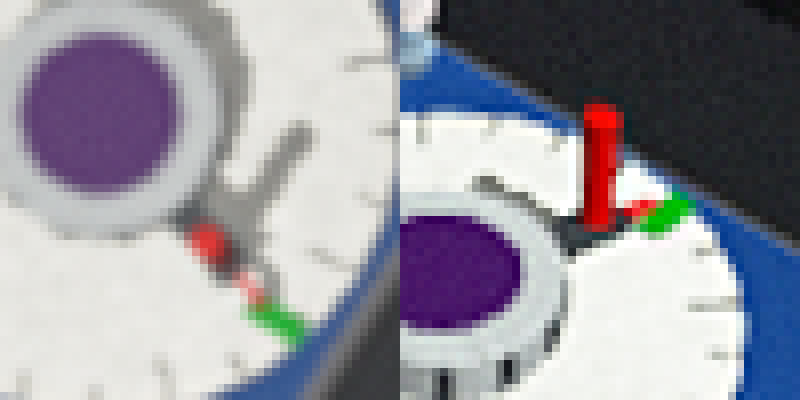

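Pointer tip now at top crop (265,305) and side crop (655,208). The model for 221° predicts (266,305) and (652,202), so it is centred on the green mark. Now the button.

Call:
arm_command --pt "-5.5 20 2.3 0" --pt "0 30 0 0" --pt "0 30 0 0" --pt "0 20 0 0" --pt "0 10 0 0" --pt "0 0 0 0" --pt "0 0 0 0"

```text
t: 19.45
ee_pos: [507.5, -325.9, 92.1]
orientation: [-1.56, -0.21, 0.21]
ft_force: [-0.2, 0.2, 0.9]
width: 0.5
```

Call:
arm_command --pt "0 2 0 0" --pt "0 2 0 0" --pt "0 2 0 0" --pt "0 2 0 0" --pt "0 1 0 0" --pt "0 0 0 0" --pt "0 0 0 0"

```text
t: 20.03
ee_pos: [507.4, -327.0, 83.0]
orientation: [-1.561, -0.209, 0.208]
ft_force: [0.7, 0.2, 2.9]
width: 0.6
```

Call:
arm_command --pt "0 1.5 0 0" --pt "0 1.5 0 0" --pt "0 0 0 0" --pt "0 0 0 0"

```text
t: 20.37
ee_pos: [507.4, -326.9, 79.9]
orientation: [-1.561, -0.209, 0.208]
ft_force: [1.5, -1.1, 4.5]
width: 0.6
```

Call:
arm_command --pt "0 1 0 0" --pt "0 0 0 0" --pt "0 0 0 0"

```text
t: 20.62
ee_pos: [507.4, -326.9, 78.9]
orientation: [-1.561, -0.209, 0.208]
ft_force: [1.1, -0.7, 4.3]
width: 0.6
```

Call:
arm_command --pt "0 1 0 0" --pt "0 0 0 0" --pt "0 0 0 0"

```text
t: 20.87
ee_pos: [507.4, -327.0, 78.3]
orientation: [-1.561, -0.209, 0.208]
ft_force: [1.3, -0.4, 8.6]
width: 0.6
```

Call:
arm_command --pt "0 1 0 0" --pt "0 0 0 0" --pt "0 0 0 0"

```text
t: 21.12
ee_pos: [507.5, -327.0, 78.1]
orientation: [-1.561, -0.21, 0.208]
ft_force: [-1.0, 1.3, 16.0]
width: 0.1
```

The force jumps from 4 to 16 N at z = 78, so the button is at its end stop. I'll release it.

Call:
arm_command --pt "0 0 0 0" --pt "0 0 0 0" --pt "0 -5 0 0" --pt "0 -10 0 0" --pt "0 -20 0 0" --pt "0 -30 0 0" --pt "0 -40 0 0" --pt "0 -20 0 0" --pt "0 0 0 0" --pt "0 0 0 0"

```text
t: 21.95
ee_pos: [506.9, -326.6, 202.5]
orientation: [-1.561, -0.209, 0.208]
ft_force: [-0.6, 0.1, -0.6]
width: 0.7
```

Call:
arm_command --pt "0 0 -30 0" --pt "0 0 -30 0" --pt "0 0 -30 0" --pt "0 0 -30 0" --pt "0 0 0 0" --pt "0 0 0 0" --pt "0 0 0 0" --pt "0 0 0 0"

```text
t: 22.62
ee_pos: [537.7, -440.8, 200.3]
orientation: [-1.558, -0.208, 0.211]
ft_force: [0.7, -0.7, 0.2]
width: 0.5
```

Run:
```python
from h import *
s=get_image("side");t=get_image("top");print(get_obs()["ft_force"].round(1),get_obs()["ee_pos"])
s0=cv2.imread("pics/side0.png")
for n,i in(("before",s0),("after",s)): print(n,cen(i,"blue",(330,140,352,160)))
print(cen(t,"red",(268,190,300,225)),cen(t,"green",(280,205,300,225)))
cv2.imwrite("pics/j.png",cv2.resize(s[100:300,230:430],(600,600),interpolation=3))
```

```text
[-1.   0.2 -0.1] [ 538.28637122 -441.13427336  201.26161874]
before (array([341.75      , 148.58823529]), 68)
after (array([342.17142857, 148.7       ]), 70)
(array([280.90909091, 205.09090909]), 11) (array([289.8125, 214.9375]), 16)
```

View pics/j.png

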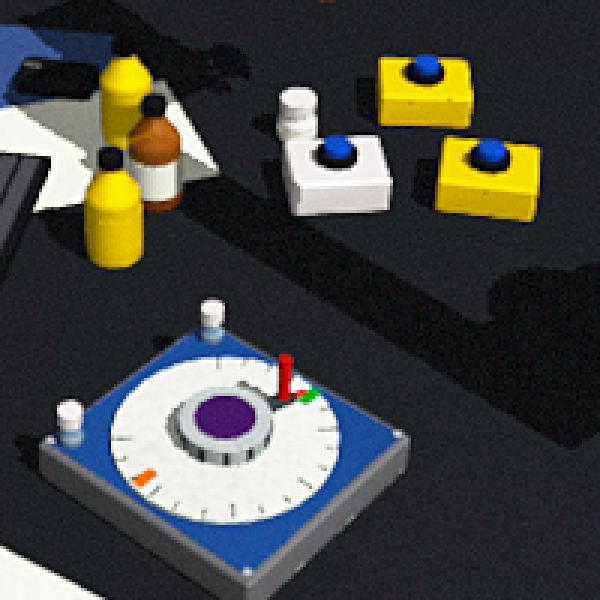

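The pointer is on green at crop (300,396), the button is back up at (337,150), and everything in the crop stands where it did. Handing in.

```bash
python3 -c "
from workcell import close_job; print(close_job())"
```

```text
the job is handed in; nothing more can be done
None
```

The job is handed in at about 22.7 s: the red pointer stands on the green mark, and the blue start button was pressed and has come back up. No verdict was reported.

- **Lever:** I pushed it counter-clockwise with the fingers set loosely around it. The first push left the pointer about 2° off the centre of the green mark, so I went back and nudged it before touching the button. After that it matched the mark's direction (221°) to about 1° in both camera views.
- **Button:** I pressed the one on the white pod, not either yellow look-alike. It hit its end stop, with the force jumping from about 4 N to 16 N. Afterwards its pixel position was within half a pixel of where it started.
- **Other things:** in the last side crop, the vials, jar and bottles stand where they were. The beaker and spatula were outside that crop and I did not check them again, but the arm never worked near them.
- **Disagreements:** the network's point estimates for the pointer and green mark were up to about 5° off. I relied on colour centroids, projected geometry and the tool position instead, which agreed with each other.

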